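Take the solder-trap cartridge out of a desoldering station

ROBOT

A 7-joint arm with a two-finger parallel gripper is mounted at the origin on the work surface. World frame = base frame: x ahead of the robot, y to its left, z up, the work surface at z = 0. Lengths are in m, angles in rad, forces in N, time in s.
With the tool pointing down it reaches from about 0.35 to 0.9 m from the base axis. Payload 19.9 kg.
Tool frame: the origin (TCP) lies between the finger pads; the fingertips stand 19 mm ahead of it and the grasp point (between the pads) is the TCP; z points along the fingers, y is the direction in which the jaws open and shut (so a half turn about z gives the same grasp; the last joint's range is limited). The gripper opens to 94 mm and grips with 3 to 60 N. Pads are 16 mm wide; open, the fingers measure 119 mm over their backs; the gripper's body (75 mm by 177 mm) begins 78 mm behind the grasp point.
Start: joints at [-1.161, 0.417, -0.01, 1.614, 0.005, 1.111, -0.053], TCP at [0.272, 0.563, 0.224] pointing down, gripper open.
Joint ranges: [-2.81, 2.81], [-0.39, 2.02], [-1.27, 1.25], [0.06, 2.57], [-1.19, 4.33], [0.19, 2], [-2.82, 2.82]. Speed limits (rad/s): [1.89, 1.89, 2.39, 2.39, 3.01, 3.01, 3.01].

INTERFACE

Orientations are given as a 3x3 rotation matrix whose columns are the frame's x, y, z axes.
In Python, from rig import robot gives the robot as it stands. Calls block until the motion is done:
- robot.move_ptp(position, orientation): joint-space move of the TCP to a pose.
- robot.move_linear(position, velocity=0.15, frame=None, threshold=None): straight line of the TCP; frame=None keeps the orientation; velocity is the mean speed in m/s. With threshold (N) it stops when the force on the tool has changed by that much, and returns True; else False.
- robot.goto_joints(angles): joint-space move.
- robot.gripper_to(opening): finger opening in m; the grip force is fixed at half the most; returns when the fingers have stopped.
- robot.pause(seconds).
- robot.ik(position, orientation): joint angles nearest the present ones, or None.
- robot.get_state(): the state.
- robot.grab_frame(name): name is "side" or "top" or "wrist"; returns the picture (480x640x3 uint8, red, green, blue); there is no depth.
- robot.camera_info(name): a dict with "fx", "fy", "cx", "cy" (pixels), "rvec" (rotation vector, rad) and "tvec" (3), from world to camera coordinates, as OpenCV has them. Camera axes: x right, y down, z forward; pixel columns grow to the right and rows downward; lengths in m; the calibration is good to about 2 mm. A picture is of the moment at which its call begins: read the wrist's pose just before it. camera_info takes no time and is no camera call; for the wrist camera it gives the pose at the moment of the call.
A pose or a line that the arm cannot do raises robot.PlanningError and nothing moves.
- robot.sign_off(): hands the job in, once; it reports no verdict.
The state is a dict: "time": time; "qpos": joint angles; "joint_vel": joint speeds; "effort": joint torques, N m; "ee_pos": TCP position; "tool_rot": TCP orientation; "force": force on the tool from outside, world axes, zero at the start; "moment": the same for the moment, N m; "opening": finger opening in m.
Only numpy, scipy, OpenCV 4.12 (cv2) and the standard library are available. Lean on these libraries where they do the work, as an engineer would, in place of code of your own. Each camera call takes 0.05 s, during which the arm holds its last target. There are 200 camera calls.

TASK

Unscrew the hexagon-headed solder-trap cartridge from the port on the side of the desoldering station, draw it straight out of the port, and lay it gently on its side in the shallow aluminium tray. Do not drop it, and leave the meter and the solder reel where they are.

Things in the scene. Friction and masses are not known exactly. Their poses are not given: they have to be found in the camera images.
- station: fixed desoldering station, a grey box 220 deep (x) x 180 (y) x 165 high (mm). Origin under its middle on the table; z up. The port is on its face at x = -110, axis horizontal 110 above the table, outward direction -x, inside a round aluminium boss (radius 33, 25 long) that holds a coarse right-hand two-start thread
- port_mouth (a point): centre of the boss's outer end, on the port's axis; axes as station (outward -x). The cartridge unscrews anticlockwise seen from outside facing its head (positive turn about outward), moving out 24 mm per turn with little torque. It is free to draw straight out after about 105 degrees of turn and meets a stop at about 150. Drawing it clear of the boss then takes 65 mm more
- cartridge: steel cartridge, 130 long, 0.24 kg; origin on its axis in the middle of the hexagon head, x from head to tip (into the port). Along x: hexagon -20 to 20, neck radius 12, flange radius 24 at 36 to 40, shank radius 12.5 to 110, two stub thread lugs at 60 reaching radius 21.5. Screwed home, its axes are parallel to the station's and the flange touches the boss
- cartridge_head (a point): grasp point: middle of the hexagon, on the axis, 40 mm outside port_mouth at home; axes as cartridge. 44 across flats, 51 across corners; one flat faces z turned +15 degrees about x. So at home fingers lie on opposite flats only with the gripper leaning 45 degrees from vertical to the station's -y side, or 15 to its +y side, across the axis; so again after each 60 degrees of turn
- cartridge_tip (a point): centre of the cartridge's inner end, on its axis, 110 mm from the hexagon's middle. The shank has about 1 mm play in the greased port, so the head droops a degree or two; turning or drawing it off its axis by more than a millimetre presses sideways, so give way to side force
- tray: a fixed shallow open aluminium tray, 190 (its x) x 260 (its y) x 22 high outside, walls and floor 4 to 5 thick. Origin under its middle on the table; z up
- meter: a hand multimeter lying on the bench, orange and black, 150 x 78 x 38, loose; origin under its middle
- reel: a solder reel standing on its flat side, radius 30, 36 high, loose; origin under its middle

How it is judged:
On the way, in this order (a step that is already met when the one before it is completed fails the run):
1. the cartridge has been turned at least 50 degrees while its lugs are still in the port (angle between the z axis of cartridge and the z axis of station, either way round above 0.87 rad and distance between cartridge_head and port_mouth below 0.06 m), for 0.1 s.
2. the cartridge's tip is drawn clear of the boss, held in the fingers (x of cartridge_tip in the frame of port_mouth below -0.003 m and contact force between the fingers and cartridge above 1 N), for 0.1 s.
At the end, for the whole second after the job is handed in: the cartridge lies on its side at rest (under 30 mm/s) on the tray's floor: both its head and its tip are inside the tray's walls and their centres lower than 40 mm above the bench (x of cartridge_head in the frame of tray between -0.09 and 0.09 m and y of cartridge_head in the frame of tray between -0.125 and 0.125 m and x of cartridge_tip in the frame of tray between -0.09 and 0.09 m and y of cartridge_tip in the frame of tray between -0.125 and 0.125 m and height (world z) of each of cartridge_head, cartridge_tip below 0.04 m and contact force between cartridge and tray above 0.5 N and linear speed of cartridge below 0.03 m/s); the robot touches nothing.
It fails at once if the cartridge is dropped: it moves faster than 0.7 m/s with no finger touching it (a fall of about 25 mm) (linear speed of cartridge above 0.7 m/s and contact force between the fingers and cartridge below 0.05 N).
It fails at once if the meter is moved more than 20 mm (distance of meter from where it was at the start of the episode above 0.02 m).
It fails at once if the solder reel is moved more than 20 mm (distance of reel from where it was at the start of the episode above 0.02 m).
It also fails if it takes over 58 s, if anything falls off the work surface, if the arm or the gripper's body presses on something with over 40 N, if the wrist force passes 120 N, or if a joint passes its speed limit or range.

## Working session

There is one attempt and no reset: what is moved stays moved. The work goes in short steps, each a Python script; the robot and the scene stay as the last script left them, time stands still between calls to the robot, and variables do not carry over. Pictures are saved under pics/ and viewed, about 8 in all and at most 12, crops included, and the job is handed in when it is done.

```bash
mkdir -p pics; ls
python3 - <<'E'
from rig import robot
import cv2
for n in("side","top"):
    f=robot.grab_frame(n); cv2.imwrite(f"pics/{n}0.png",f[:,:,::-1])
    c=robot.camera_info(n); print(n,c)
print(robot.get_state()["time"])
E
```

```text
pics
side {'fx': 448.04890415150567, 'fy': 448.04890415150567, 'cx': 315.9542337643023, 'cy': 242.01085681470846, 'rvec': array([ 2.19378021, -0.73521363,  0.31499873]), 'tvec': array([-0.47290336,  0.27424095,  0.78431507])}
top {'fx': 563.6202280660788, 'fy': 563.6202280660788, 'cx': 319.39056236342975, 'cy': 232.6023521421671, 'rvec': array([ 2.1788861 , -2.16875016,  0.10539358]), 'tvec': array([-0.03359091,  0.58339144,  1.25306719])}
0.1
```

View pics/side0.png

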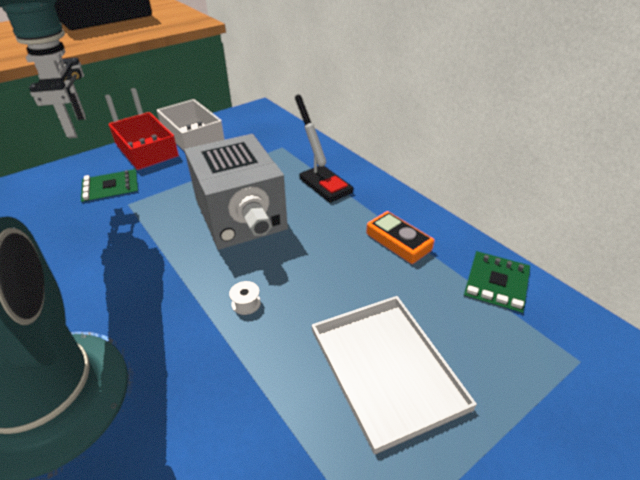

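View pics/top0.png

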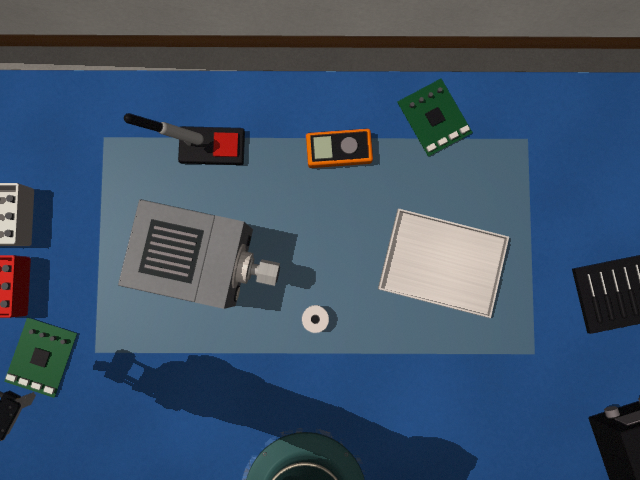

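Side: station with the cartridge head at about (259,222), reel (245,297), tray and meter to its right. Top: station roof corners about (141,200),(250,220),(227,308),(120,287); head (267,272); tray rim corners (399,209),(509,236),(491,317),(379,290); reel (315,319); meter (339,148).

```bash
cat > h.py <<'E'
import numpy as np, cv2
from rig import robot
def cam(n):
    c=robot.camera_info(n); R=cv2.Rodrigues(np.array(c["rvec"]))[0]
    return c,R,np.array(c["tvec"])
def on_z(n,uv,z):
    c,R,t=cam(n); d=R.T@np.array([(uv[0]-c["cx"])/c["fx"],(uv[1]-c["cy"])/c["fy"],1]); o=-R.T@t
    return o+d*(z-o[2])/d[2]
def proj(n,p):
    c,R,t=cam(n); q=R@np.asarray(p)+t; return np.array([c["fx"]*q[0]/q[2]+c["cx"],c["fy"]*q[1]/q[2]+c["cy"]])
E
python3 - <<'E'
from h import *
np.set_printoptions(precision=4,suppress=True)
def rect(pts,z):
    P=np.array([on_z("top",p,z) for p in pts])[:,:2]; print(P,"c",P.mean(0),[np.linalg.norm(P[i]-P[i-1]) for i in range(4)])
rect([(141,200),(250,220),(227,308),(120,287)],.165)
rect([(399,209),(509,236),(491,317),(379,290)],.022)
print("head",on_z("top",(267,272),.135),"reel",on_z("top",(315,319),.036),"meter",on_z("top",(339,148),.038))
f=cv2.imread("pics/top0.png"); s=cv2.imread("pics/side0.png")
a=cv2.resize(f[185:325,110:310],None,fx=4,fy=4,interpolation=cv2.INTER_CUBIC)
cv2.imwrite("pics/crop_top.png",a)
cv2.imwrite("pics/crop_side.png",cv2.resize(s[125:255,180:300],None,fx=4.5,fy=4.5,interpolation=cv2.INTER_CUBIC))
E
```

```text
[[0.6355 0.3331]
 [0.5955 0.1105]
 [0.418  0.1536]
 [0.4589 0.3692]] c [0.527  0.2416] [np.float64(0.18024351962599452), np.float64(0.2262334524378354), np.float64(0.18268281508206993), np.float64(0.21941287499320372)]
[[ 0.6393 -0.2131]
 [ 0.5784 -0.4638]
 [ 0.395  -0.4182]
 [ 0.4544 -0.1663]] c [ 0.5168 -0.3154] [np.float64(0.1907992503526665), np.float64(0.25797243798416386), np.float64(0.1889365547533246), np.float64(0.2588627682877909)]
head [0.491  0.0772 0.135 ] reel [ 0.3896 -0.022   0.036 ] meter [ 0.7771 -0.0748  0.038 ]
```

View pics/crop_top.png

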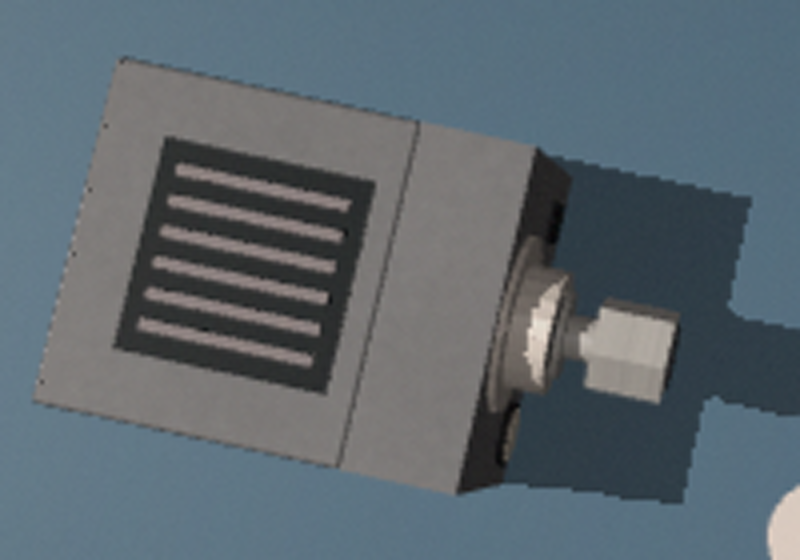

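View pics/crop_side.png

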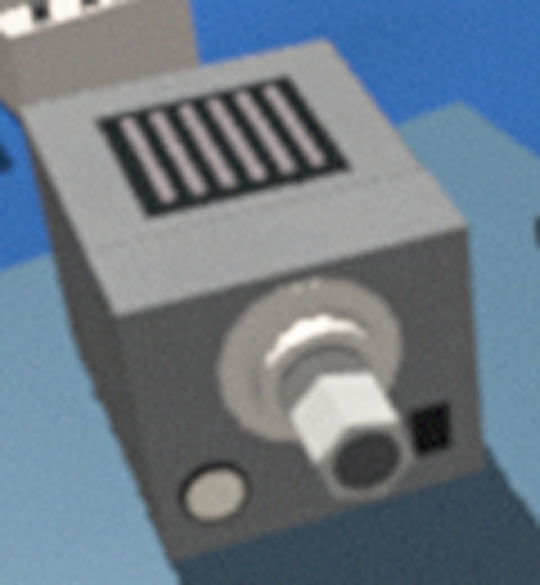

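Roof corners from the crop, in full-picture pixels: (140.5,199.5), (244.2,222), (224.5,308.2), (118.8,285.5). The side crop gives the head's end-face centre at about (261.1,227.2). Now I'll fit the poses and check reachability.

```bash
cat >> h.py <<'E'
from scipy.optimize import least_squares
np.set_printoptions(precision=4,suppress=True)
def yaw(a): c,s=np.cos(a),np.sin(a); return np.array([[c,-s,0],[s,c,0],[0,0,1.]])
def tool(S,deg,flip=1):
    """S: station rotation; body direction at deg about station x from z (positive towards -y)"""
    a=np.radians(deg); b=S@np.array([0,-np.sin(a),np.cos(a)]); z=-b; x=flip*S[:,0]; return np.column_stack([x,np.cross(z,x),z])
E
python3 - <<'E'
from h import *
def res(p,cam_,pts,L):
    S=yaw(p[2]); o=np.array([p[0],p[1],0])
    return np.concatenate([proj(c,o+S@np.array(l))-u for c,u,l in zip(cam_,pts,L)])
tops=[(140.5,199.5),(244.2,222),(224.5,308.2),(118.8,285.5)]
L=[(.11,-.09,.165),(-.11,-.09,.165),(-.11,.09,.165),(.11,.09,.165)]
sc=np.array([[122+0,0]])
f=lambda q:(q[0]/4.5+180,q[1]/4.5+125)
side=[f((25,103)),f((330,40)),f((465,228)),f((118,315)),f((365,460))]
# side: back-left(+x,+y), back-right(+x,-y), front-right(-x,-y), front-left(-x,+y), head end
Ls=[L[3],L[0],L[1],L[2],(-.195,0,.11)]
for nm,c,u,l in (("top",["top"]*4,tops,L),("side",["side"]*5,side,Ls),("both",["top"]*4+["side"]*5,tops+side,L+Ls)):
    r=least_squares(res,[.527,.24,1.37],args=(c,u,l)); print(nm,r.x,np.abs(r.fun).round(1))
p=r.x; S=yaw(p[2]); head=np.array([p[0],p[1],0])+S@[-.175,0,.11]
print("head",head,"xaxis",S[:,0],"proj",proj("top",head+[0,0,.025]),proj("side",head+S@[-.02,0,0]))
T=[(399,209),(509,236),(491,317),(379,290)]
LT=[(.095,.13,.022),(.095,-.13,.022),(-.095,-.13,.022),(-.095,.13,.022)]
rt=least_squares(res,[.517,-.315,-.2],args=(["top"]*4,T,LT)); print("tray",rt.x,rt.fun)
np.savez("poses.npz",st=p,tray=rt.x)
for fl in (1,-1):
  for d in (60,45,30,15,0,-15,-30,-45,-60,-70):
    q=robot.ik(head,tool(S,d,fl)); print(fl,d,q if q is None else np.array(q))
E
```

```text
top [0.5269 0.2467 1.3628] [0.7 0.6 0.9 0.4 0.5 0.8 0.6 0.2]
side [0.5284 0.2442 1.3476] [1.1 0.3 0.8 0.7 1.2 0.1 0.7 0.3 0.2 0.3]
both [0.5276 0.2459 1.3572] [0.  1.1 1.4 0.4 0.5 0.7 0.4 0.5 2.  0.3 0.3 0.9 0.8 0.6 0.8 0.1 0.1 0.8]
head [0.4905 0.0749 0.11  ] xaxis [0.2119 0.9773 0.    ] proj [268.1351 272.2689] [261.0149 226.4662]
tray [ 0.5168 -0.3153 -0.2387] [-0.7204 -0.2225  0.137   0.0067  0.4419  0.5711  0.1315 -0.3753]
1 60 [-0.244   0.9716  0.3007  1.3651 -0.3879  1.8999 -0.0501]
1 45 [-0.2973  0.8138  0.3278  1.5153 -0.3656  1.6484 -0.0569]
1 30 [-0.3999  0.6629  0.4031  1.6836 -0.3614  1.3842 -0.0571]
1 15 [-0.5354  0.5201  0.4919  1.8624 -0.3488  1.0987 -0.079 ]
1 0 [-0.6365  0.3776  0.5057  2.0434 -0.2565  0.7808 -0.1905]
1 -15 [-0.7155  0.2644  0.4751  2.2211  0.0011  0.4511 -0.4832]
1 -30 [-0.803   0.2209  0.4435  2.3879  1.045   0.2244 -1.594 ]
1 -45 [-0.6264  0.271   0.1134  2.5196  2.0694  0.5383 -2.721 ]
1 -60 None
1 -70 None
-1 60 [ 0.5078  1.253  -1.0918  1.331   0.3335  1.9219  2.2694]
-1 45 [ 0.5486  1.0965 -1.0903  1.4804  0.4101  1.7102  2.3   ]
-1 30 [ 0.59    0.9293 -1.0885  1.6468  0.4731  1.4731  2.3001]
-1 15 [ 0.6254  0.7553 -1.0861  1.8233  0.5394  1.215   2.262 ]
-1 0 [-0.1998  0.3418 -0.0162  2.0293  0.0078  0.7705  2.7074]
-1 -15 [-0.3173  0.2428  0.0262  2.2091  0.2643  0.4739  2.413 ]
-1 -30 [-0.5839  0.2073  0.2023  2.3815  1.1402  0.2741  1.4634]
-1 -45 [-0.7115  0.2746  0.2063  2.5222  2.0897  0.5175  0.3918]
-1 -60 None
-1 -70 None
```

```bash
cat >> h.py <<'E'
try:
    _p=np.load("poses.npz"); st=_p["st"]; S=yaw(st[2]); head0=np.array([st[0],st[1],0])+S@[-.175,0,.11]; tray=_p["tray"]
except Exception: pass
E
python3 - <<'E'
from h import *
s=robot.get_state(); p=np.array(s["ee_pos"])
robot.move_linear(p+[0,0,.2],velocity=.25)
R=tool(S,45); b=-R[:,2]
robot.move_ptp(head0+b*.16+[0,0,.12],R)
robot.move_linear(head0+b*.12,velocity=.15)
s=robot.get_state(); print(s["time"],s["ee_pos"],s["force"],s["qpos"])
f=robot.grab_frame("wrist"); cv2.imwrite("pics/wrist1.png",f[:,:,::-1])
c=robot.camera_info("wrist"); np.savez("w1.npz",**{k:np.array(v) for k,v in c.items()})
o=head0
for nm,l in (("head",(0,0,0)),("outer",(-.02,0,0)),("inner",(.02,0,0)),("mouth",(.04,0,0)),("roofL",(.065,-.09,.055)),("roofR",(.065,.09,.055))): print(nm,proj("wrist",o+S@np.array(l)))
E
```

```text
Traceback (most recent call last):
rig.PlanningError: the arm cannot take that pose within its joint ranges
```

Run:
```python
from h import *
R=tool(S,45); b=-R[:,2]
print(robot.get_state()["time"])
for d in (.06,.08,.1,.12,.14):
  for dz in (0,.06,.12): 
    q=robot.ik(head0+b*d+[0,0,dz],R); print(d,dz,None if q is None else np.array(q))
for d in (30,20,10,0):
    R=tool(S,d); q=robot.ik(head0-R[:,2]*.12+[0,0,.1],R); print(d,None if q is None else np.array(q))
```

```text
1.05
0.06 0 [-0.3604  0.8566  0.4922  1.3792 -0.4311  1.7988  0.0039]
0.06 0.06 [-0.35    0.7847  0.4771  1.3486 -0.4     1.8819 -0.0336]
0.06 0.12 [-0.337   0.7232  0.46    1.3019 -0.3768  1.9726 -0.0718]
0.08 0 [-0.3404  0.8605  0.4813  1.3279 -0.4235  1.8377 -0.0092]
0.08 0.06 [-0.3326  0.7942  0.4719  1.2933 -0.3982  1.9232 -0.0424]
0.08 0.12 [-0.2369  0.7154  0.3062  1.2381 -0.3224  1.997  -0.1465]
0.1 0 [-0.32    0.8664  0.4697  1.2741 -0.417   1.8775 -0.0225]
0.1 0.06 [-0.3129  0.8049  0.4629  1.2352 -0.3961  1.9647 -0.0531]
0.1 0.12 None
0.12 0 [-0.3027  0.8756  0.4645  1.2177 -0.415   1.9193 -0.0328]
0.12 0.06 [-0.2402  0.8014  0.3513  1.1713 -0.3511  1.9936 -0.1114]
0.12 0.12 None
0.14 0 [-0.2856  0.8872  0.4603  1.1582 -0.4149  1.9624 -0.0429]
0.14 0.06 [ 0.052   0.8029 -0.1907  1.0915 -0.1182  2.0022 -0.3562]
0.14 0.12 None
30 [-0.428   0.5767  0.5436  1.3502 -0.3435  1.817  -0.0888]
20 [-0.5247  0.4241  0.5698  1.4987 -0.2823  1.6328 -0.1378]
10 [-0.6114  0.2608  0.5565  1.649  -0.1849  1.4423 -0.2326]
0 [-0.6922  0.0963  0.5186  1.8004 -0.0501  1.2578 -0.3736]
```

Run:
```python
from h import *
R=tool(S,20); robot.move_ptp(head0-R[:,2]*.12+[0,0,.1],R)
R=tool(S,45); b=-R[:,2]
robot.move_ptp(head0+b*.11,R)
s=robot.get_state(); print(s["time"],s["ee_pos"],s["force"],s["qpos"])
f=robot.grab_frame("wrist"); cv2.imwrite("pics/wrist1.png",f[:,:,::-1])
for nm,l in (("head",(0,0,0)),("outer",(-.02,0,0)),("inner",(.02,0,0)),("mouth",(.04,0,0)),("roofL",(.065,-.09,.055)),("roofR",(.065,.09,.055))): print(nm,proj("wrist",head0+S@np.array(l)))
```

```text
3.85 [0.5669 0.0588 0.1889] [-0.8359  0.96    0.9071] [-0.3383  0.8795  0.5173  1.2472 -0.4395  1.9064 -0.004 ]
head [323.6659 238.8951]
outer [323.6207 261.15  ]
inner [323.713  215.7486]
mouth [323.7619 191.6558]
roofL [375.1669 173.5164]
roofR [204.2688 158.1362]
```

View pics/wrist1.png

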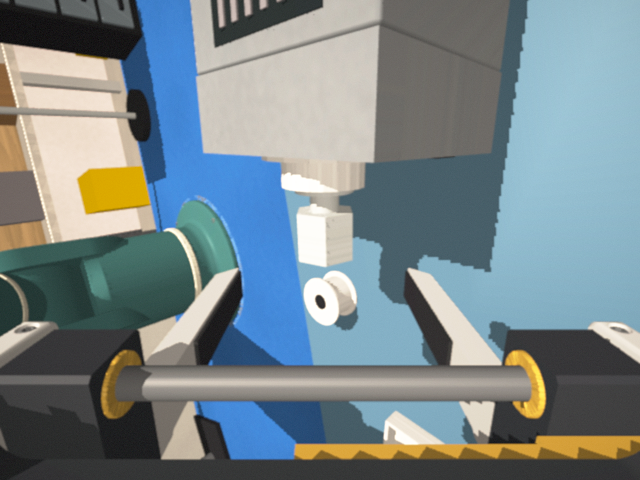

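Wrist view: the hexagon spans u 298–354, v 207–266, centre about (325.5,237), against a prediction of (323.7,238.9). The roof's front corners are at (380,162) and (203,153). I'll fit the wrist points for x, y and yaw.

Run:
```python
from h import *
im=cv2.imread("pics/wrist1.png"); cv2.imwrite("pics/wc.png",cv2.resize(im[130:280,190:400],None,fx=3.8,fy=3.8,interpolation=cv2.INTER_CUBIC))
# hexagon corner points at home, station frame, rel. axis
r=.0254
def hexp(k,x): # corner at angle (about x from z, + to -y)
    a=np.radians(k); return head0+S@np.array([x,-r*np.sin(a),r*np.cos(a)])
for k in (-15,45,105): print(k,proj("wrist",hexp(k,-.02)),proj("wrist",hexp(k,.02)))
```

```text
-15 [297.013  266.6165] [295.994  219.3393]
45 [323.8386 272.5601] [323.9493 223.2858]
105 [350.4168 266.5902] [351.6358 219.3487]
```

View pics/wc.png

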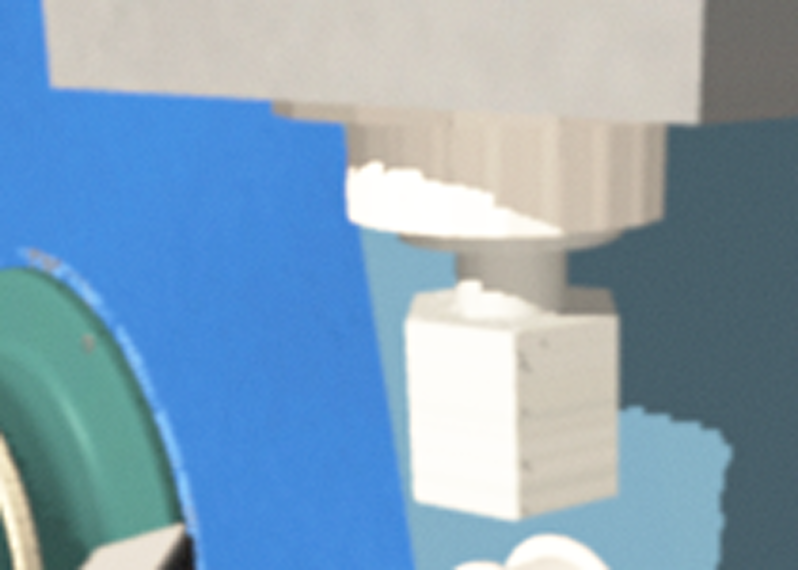

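Hexagon corners in the wrist picture sit about (+2,−5.7) px from the prediction. That puts the head roughly 5 mm nearer the station and 2 mm across. I'll fit all views together.

Run:
```python
from h import *
r=.0254
def hx(k,x): a=np.radians(k); return (-.175+x,-r*np.sin(a),.11+r*np.cos(a))
W=[((415,500),hx(-15,-.02)),((520,521),hx(45,-.02)),((617,495),hx(105,-.02)),((406,318),hx(-15,.02)),((517,330),hx(45,.02)),((619,318),hx(105,.02)),((52,87),(-.11,.09,.165)),((698,124),(-.11,-.09,.165))]
W=[("wrist",np.array(u)/3.8+[190,130],l) for u,l in W]
T=[("top",np.array(u),l) for u,l in zip([(140.5,199.5),(244.2,222),(224.5,308.2),(118.8,285.5)],[(.11,-.09,.165),(-.11,-.09,.165),(-.11,.09,.165),(.11,.09,.165)])]
T+=[("top",np.array(u)/4+[110,185],l) for u,l in [((610,298),hx(-15+120,.02)),((680,313),hx(105,-.02)),((660,404),hx(-75,-.02)),((587,387),hx(-75,.02))]]
f=lambda q:np.array(q)/4.5+[180,125]
D=[("side",f(u),l) for u,l in [((25,103),(.11,.09,.165)),((330,40),(.11,-.09,.165)),((465,228),(-.11,-.09,.165)),((118,315),(-.11,.09,.165)),((365,460),(-.195,0,.11))]]
def fit(O,dz=False):
    def res(p): return np.concatenate([proj(c,np.array([p[0],p[1],p[3] if dz else 0])+yaw(p[2])@np.array(l))-u for c,u,l in O])
    q=least_squares(res,[.527,.24,1.36]+([0] if dz else []))
    h=np.array([*q.x[:2],q.x[3] if dz else 0])+yaw(q.x[2])@[-.175,0,.11]; print(q.x,"head",h,"rms",np.sqrt(np.mean(q.fun**2))); return q
for O in (W,W[:6],T,D,W+T,W+T+D): fit(O); fit(O,True)
```

```text
[0.5275 0.2507 1.3696] head [0.4926 0.0793 0.11  ] rms 1.0091687174390402
[ 0.5261  0.2507  1.3702 -0.0014] head [0.4913 0.0792 0.1086] rms 0.9393457179410364
[0.5271 0.2511 1.3776] head [0.4935 0.0793 0.11  ] rms 0.5026399782375377
[ 0.5248  0.2507  1.3795 -0.002 ] head [0.4915 0.0789 0.108 ] rms 0.43416638909454625
[0.5268 0.247  1.362 ] head [0.4906 0.0758 0.11  ] rms 0.48190962740412946
[ 0.5272  0.2486  1.3621 -0.0098] head [0.4909 0.0774 0.1002] rms 0.2670817175146485
[0.5284 0.2442 1.3476] head [0.4896 0.0735 0.11  ] rms 0.6641494810140863
[ 0.533   0.2545  1.3487 -0.0076] head [0.4944 0.0838 0.1024] rms 0.48993503311478936
[0.5274 0.2503 1.3688] head [0.4923 0.0789 0.11  ] rms 1.2020664642777972
[ 0.5261  0.2502  1.3667 -0.0021] head [0.4907 0.0789 0.1079] rms 1.0539448132198788
[0.5281 0.2502 1.3649] head [0.4923 0.0789 0.11  ] rms 1.2873661930301923
[ 0.5271  0.2501  1.3621 -0.002 ] head [0.4908 0.0789 0.108 ] rms 1.1355785172875108
```

```bash
cat >> h.py <<'E'
YAW=1.366; S=yaw(YAW); head0=np.array([.4916,.0787,.1095])
def F():
    s=robot.get_state(); return np.array(s["force"]),np.array(s["moment"]),s
def show(t=""):
    f,m,s=F(); print(t,round(s["time"],2),"pos_st",S.T@(np.array(s["ee_pos"])-head0)*1e3,"F_st",S.T@f,"M_st",S.T@m,"open",round(s["opening"]*1e3,1))
E
python3 - <<'E'
from h import *
R=tool(S,45); b=-R[:,2]
robot.move_linear(head0+b*.05,velocity=.1,frame=R); show("pre")
print(robot.move_linear(head0,velocity=.06,threshold=8)); show("at")
robot.gripper_to(.04); robot.pause(.2); show("closed"); print("jaw axis st",S.T@R[:,1])
E
```

```text
pre 4.65 pos_st [  0.0616 -35.8602  36.1328] F_st [0.0568 0.7919 0.3054] M_st [-0.5879  0.0824 -0.0414] open 94.0
False
at 5.63 pos_st [-0.0313 -0.3119  0.1759] F_st [ 1.0932 -0.6072  1.0802] M_st [-0.5831  0.0781  0.0452] open 94.1
closed 6.66 pos_st [-0.0087 -0.0075 -0.0305] F_st [ 0.4117  0.3688 -0.4637] M_st [-0.7714  0.1088  0.0331] open 43.8
jaw axis st [ 0.     -0.7071 -0.7071]
```

Gripped on the flats (opening 43.8 mm) with under 1 N of side force. First turn: 60° in steps, giving way to side force.

```bash
cat >> h.py <<'E'
def turn(c,a0,a1,t0,step=10,rate=20.,gain=1e-4):
    """c: axis offset (station y,z) in m; body angle a0->a1; t0: turn already made (deg)"""
    a=a0
    while a>a1+1e-6:
        a=max(a-step,a1); t=t0+a0-a
        x=-.024*t/360
        cur=S.T@(np.array(F()[2]["ee_pos"])-head0); tgt=np.array([x,c[0],c[1]])
        d=np.linalg.norm(tgt-cur); robot.move_linear(head0+S@tgt,velocity=max(d,2e-5)/(step/rate),frame=tool(S,a))
        f,m,s=F(); fs=S.T@f; c=c+np.clip(gain*fs[1:],-1e-3,1e-3)
        print(a,round(s["time"],2),"F",fs.round(1),"Mx",(S.T@m)[0].round(2),"c",c*1e3,"x",(S.T@(np.array(s["ee_pos"])-head0))*1e3)
        if np.linalg.norm(fs)>40: print("STOP"); break
    return c
E
python3 - <<'E'
from h import *
c=turn(np.zeros(2),45,-15,0); np.save("c.npy",c)
E
```

```text
35 7.03 F [ 0.5 -0.3 -1.2] Mx -0.69 c [-0.0317 -0.1196] x [-0.3276  0.2406  0.5175]
25 7.41 F [-0.5 -0.2 -2.2] Mx -0.51 c [-0.0519 -0.3411] x [-1.1621  0.1908 -0.1596]
15 7.79 F [-0.2  1.5  4.9] Mx 0.42 c [0.1012 0.1475] x [-1.874  -0.0593 -0.3999]
5 8.22 F [-0.4 -0.4 -0.6] Mx -0.03 c [0.0581 0.0844] x [-2.7377 -0.1276 -0.0913]
-5 8.6 F [ 0.2 -0.6 -2.2] Mx 0.09 c [-0.0023 -0.1357] x [-3.3398 -0.1462 -0.0389]
-15 8.98 F [0.2 3.6 5.2] Mx 0.87 c [0.3624 0.3829] x [-4.0788 -0.2186 -0.248 ]
```

Run:
```python
from h import *
c=np.load("c.npy")*.5
robot.gripper_to(.094); show("open")
p=head0+S@np.array([-.004,0,0])
robot.move_linear(p+S@np.array([-.0003,0,0]),velocity=.0004,frame=tool(S,15)); 
robot.move_linear(p,velocity=.0004,frame=tool(S,45)); show("back")
robot.gripper_to(.04); robot.pause(.2); show("closed")
np.save("c.npy",c)
```

```text
open 9.89 pos_st [-3.9384  0.0001 -0.1026] F_st [ 0.1197  0.2766 -0.5335] M_st [ 0.3093  0.1106 -0.0459] open 93.7
back 11.35 pos_st [-3.7775  0.2216  0.1516] F_st [-0.3196  1.1804  0.7913] M_st [-0.5853  0.0528  0.0244] open 93.9
closed 12.38 pos_st [-4.0426 -0.0243 -0.0642] F_st [ 0.1251  0.1843 -1.3431] M_st [-0.8095  0.0934  0.0405] open 44.0
```

Run:
```python
from h import *
c=turn(np.load("c.npy"),45,-13,60); np.save("c.npy",c)
f=robot.grab_frame("top"); cv2.imwrite("pics/top2.png",f[:,:,::-1]); show()
```

```text
35 12.77 F [-0.2  0.2 -2.3] Mx -0.81 c [ 0.2017 -0.0336] x [-4.3963  0.3518  0.5691]
25 13.15 F [ 0.2 -0.4  0.1] Mx -0.38 c [ 0.1606 -0.0269] x [-5.1116  0.3632 -0.0549]
15 13.53 F [-0.   0.   1.4] Mx -0.08 c [0.1638 0.1134] x [-5.947   0.1046 -0.1259]
5 13.9 F [-0.3  0.4  0.7] Mx 0.07 c [0.202  0.1826] x [-6.652   0.0052 -0.0418]
-5 14.28 F [-1.   0.6 -0.4] Mx 0.28 c [0.26   0.1453] x [-7.3688  0.0423 -0.0092]
-13 14.61 F [ 0.  -0.5  0. ] Mx 0.45 c [0.2145 0.1454] x [-8.0434  0.068  -0.0982]
 14.66 pos_st [-8.0508 -0.0375 -0.1155] F_st [ 1.1317  0.2317 -0.0431] M_st [0.6496 0.0104 0.0359] open 43.9
```

Run:
```python
from h import *
c=np.load("c.npy"); R=tool(S,-13)
for x in list(range(-14,-92,-7)):
    hit=robot.move_linear(head0+S@np.array([x*1e-3,*c]),velocity=.03,frame=R,threshold=20)
    f,m,s=F(); fs=S.T@f; c=c+np.clip(1.5e-4*fs[1:],-8e-4,8e-4)
    print(x,hit,round(s["time"],2),"F",fs.round(1),"M",(S.T@m).round(2),"c",c*1e3,round(s["opening"]*1e3,1))
    if hit: break
np.save("c.npy",c)
```

```text
-14 False 15.02 F [ 0.2 -0.8 -1.9] M [ 0.4   0.12 -0.03] c [ 0.0873 -0.143 ] 44.0
-21 False 15.4 F [ 0.7  0.3 -1.9] M [ 0.37  0.11 -0.05] c [ 0.1353 -0.4214] 44.2
-28 False 15.78 F [-0.5  0.  -2. ] M [0.41 0.1  0.01] c [ 0.1407 -0.721 ] 44.1
-35 False 16.17 F [-0.  -0.2 -2.2] M [0.37 0.08 0.02] c [ 0.1106 -1.0575] 44.4
-42 False 16.55 F [ 1.   0.1 -2.4] M [0.33 0.09 0.  ] c [ 0.1228 -1.4141] 44.4
-49 False 16.93 F [-0.7  0.1 -1.6] M [ 0.37  0.1  -0.04] c [ 0.1398 -1.6611] 44.3
-56 False 17.32 F [ 0.7  0.4 -2. ] M [ 0.34  0.13 -0.02] c [ 0.2034 -1.9553] 44.3
-63 False 17.7 F [-0.2  0.4 -1.6] M [ 0.35  0.05 -0.04] c [ 0.2678 -2.2023] 44.5
-70 False 18.08 F [-3.   0.  -1.6] M [ 0.39  0.74 -0.11] c [ 0.2707 -2.4482] 44.3
-77 False 18.47 F [ 0.3  0.2 -1.8] M [ 0.33  0.08 -0.02] c [ 0.3011 -2.7122] 44.0
-84 False 18.85 F [-0.  -0.6 -2.1] M [ 0.35  0.1  -0.04] c [ 0.2165 -3.0219] 44.0
-91 False 19.23 F [-0.1 -0.1 -1.9] M [ 0.42  0.15 -0.  ] c [ 0.1947 -3.3021] 44.1
```

Run:
```python
from h import *
s=robot.grab_frame("side"); t=robot.grab_frame("top")
a=cv2.resize(s[120:320,180:380],(560,560),interpolation=cv2.INTER_CUBIC)
cv2.imwrite("pics/s3.png",a)
S_=S; p=np.array(F()[2]["ee_pos"]); tip=p+S@[.11,0,0]
print([(proj("side",q)-[180,120])*2.8 for q in (p,tip)])
```

```text
[array([258.7201, 354.185 ]), array([209.1871, 270.3989])]
```

View pics/s3.png

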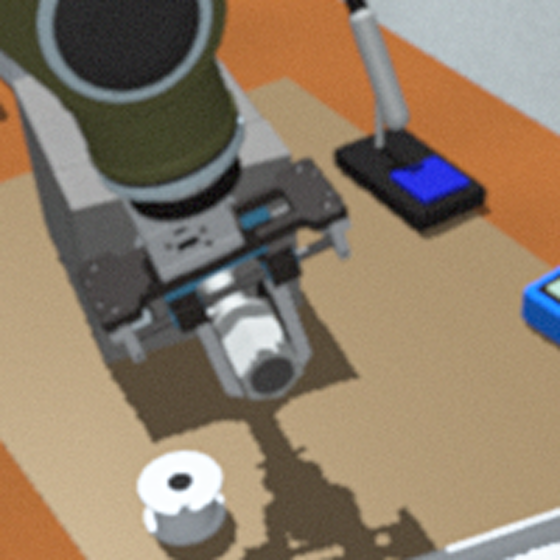

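Picture (red and blue swapped): the cartridge is out of the boss and in the fingers, head end at about (270,375). Reel, meter and station have not moved. Next I'll carry it over the tray.

Run:
```python
from h import *
p=np.array(F()[2]["ee_pos"])
robot.move_linear(p+S@[-.03,0,.0],velocity=.1)
p=np.array(F()[2]["ee_pos"]); robot.move_linear(p+S@[-.03,0,.05],velocity=.1)
ST=yaw(np.pi/2+tray[2]); R=tool(ST,0)
g=np.array([tray[0],tray[1],0])-.045*ST[:,0]; 
robot.move_linear(np.array([*g[:2],.16]),velocity=.12,frame=R); show("over")
robot.move_linear(np.array([*g[:2],.06]),velocity=.08); robot.pause(.3); show("low")
f=robot.grab_frame("side"); cv2.imwrite("pics/s4.png",cv2.resize(f[240:460,260:500],(720,660))[:600,:,::-1])
```

```text
over 23.12 pos_st [-425.2815 -103.2762   50.5511] F_st [ 0.0152 -0.486  -2.3464] M_st [ 0.0628  0.1285 -0.0402] open 43.9
low 24.82 pos_st [-425.6542 -103.3201  -49.3609] F_st [ 0.3621  0.0232 -2.7966] M_st [0.0595 0.1083 0.0154] open 43.8
```

View pics/s4.png

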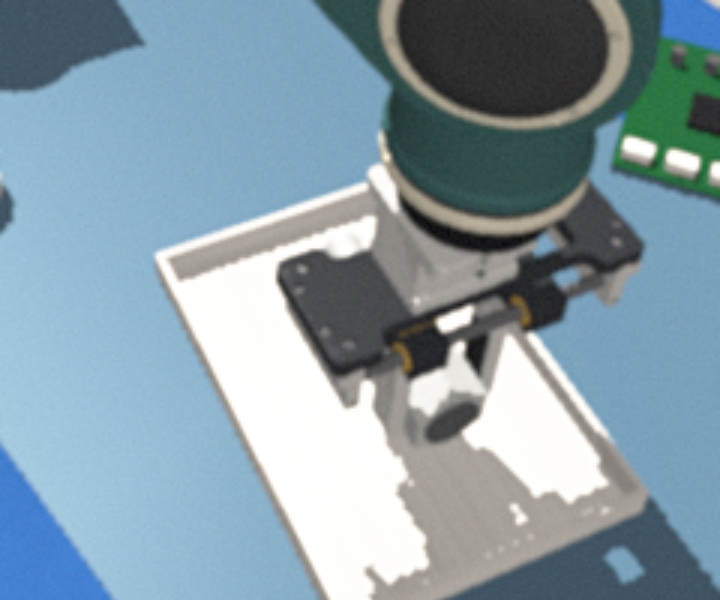

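The head is held over the tray, well inside the walls. Lowering to contact.

Run:
```python
from h import *
p=np.array(F()[2]["ee_pos"])
print(robot.move_linear(np.array([*p[:2],.036]),velocity=.03,threshold=3)); show("a")
p=np.array(F()[2]["ee_pos"])
print(robot.move_linear(np.array([*p[:2],.0265]),velocity=.008,threshold=2.5)); robot.pause(.2); show("b"); print(F()[2]["ee_pos"])
```

```text
False
a 25.82 pos_st [-425.7306 -103.3771  -73.3567] F_st [-0.0761 -0.0318 -2.1257] M_st [ 0.1109  0.1088 -0.0245] open 43.6
True
b 26.7 pos_st [-425.5649 -103.3185  -78.2548] F_st [1.441  0.1372 5.7911] M_st [ 0.116  -0.0142 -0.0067] open 43.6
[ 0.5062 -0.359   0.0312]
```

Contact came at 31.2 mm, and 30.5 mm was expected. Releasing and backing off straight up.

Run:
```python
from h import *
robot.gripper_to(.05); robot.pause(.3); show("r1"); robot.gripper_to(.08); show("r2")
p=np.array(F()[2]["ee_pos"])
robot.move_linear(p+[0,0,.12],velocity=.1); 
robot.move_linear(p+[-.1,.0,.25],velocity=.2); robot.pause(.3); show("up")
f=robot.grab_frame("side"); cv2.imwrite("pics/s5.png",cv2.resize(f[180:470,220:540],(660,598))[:,:,::-1])
t=robot.grab_frame("top"); cv2.imwrite("pics/t5.png",cv2.resize(t[120:340,280:540],(700,592))[:,:,::-1])
```

```text
r1 27.34 pos_st [-425.372  -102.9015  -78.6902] F_st [-0.1151 -0.0668  0.5069] M_st [ 0.0481  0.0588 -0.0065] open 49.5
r2 27.99 pos_st [-425.3897 -102.8961  -78.6925] F_st [ 0.598  -0.4187  0.3102] M_st [0.0691 0.0947 0.0244] open 80.1
up 30.61 pos_st [-445.6342   -5.0666  170.8221] F_st [-0.4565 -1.1023 -0.1568] M_st [0.0333 0.1023 0.0154] open 80.1
```

View pics/s5.png

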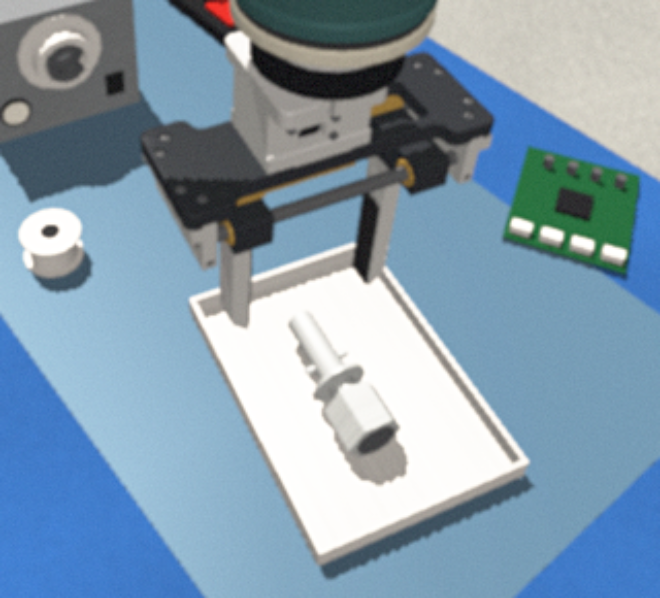

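View pics/t5.png

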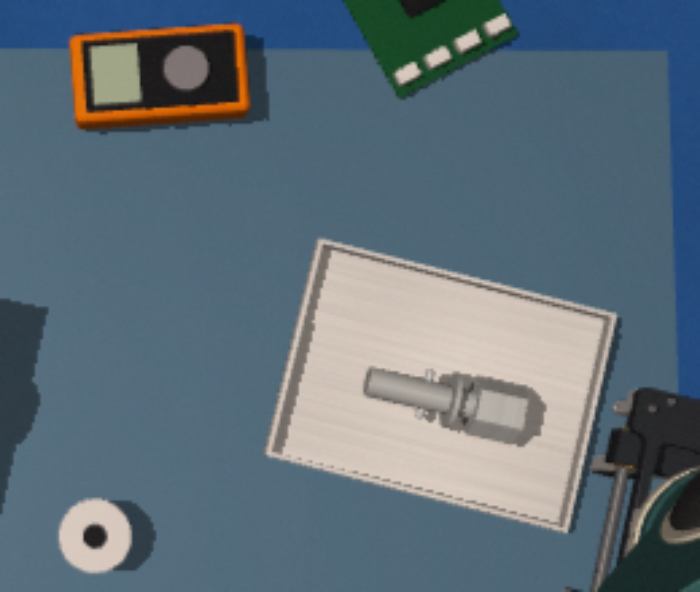

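The cartridge lies on its side in the tray, tip at about (370,382) and head at (505,410) in the crop, both well inside the walls. The gripper is clear, and the reel and meter are in place. I'll hand in now.

```bash
python3 -c "
from rig import robot
robot.pause(.5); print(robot.sign_off(), robot.get_state()['time'])"
```

```text
the job is handed in; nothing more can be done
the job is handed in; nothing more can be done
```

The cartridge is out of the port and lying on its side in the tray. I handed the job in at about 31 s of the 58 s allowed, and sign-off gives no verdict.

- **Unscrewing:** I gripped the hexagon on its flats with the gripper leaning 45° to the station's -y side. I turned it 60°, regripped and turned another 58°, 118° in all. Side forces stayed under about 7 N.
- **Drawing out:** I drew it out to 91 mm from its home position.
- **Placing:** I carried it over the tray and lowered it until it touched with the gripper at 31.2 mm (30.5 mm expected). Then I released it and backed away upwards.

**Last checks:** the final side and top pictures show the cartridge on its side, with head and tip well inside the tray walls. The gripper is clear, and the meter and reel look unmoved. I judged all this by eye and did not measure final positions.

**What disagreed:**
- **Camera views:** the wrist camera put the head about 4 to 5 mm nearer the station than the side and top views did. I used a combined position, and the grip closed with almost no side force.
- **Drawing out:** the correction for side force also reacted to the cartridge's weight, so the arm sank about 3 mm by the end of the pull. The only sign of contact was a brief 3 N and 0.74 N m at 70 mm.

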